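# Hang the roller carrier on the gravity rail

## Robot

A 6-joint arm with a two-finger parallel gripper is mounted at the origin on the work surface. World frame = base frame: x ahead of the robot, y to its left, z up, the work surface at z = 0. Lengths are in m, angles in rad, forces in N, time in s.
With the tool pointing down it reaches from about 0.325 to 0.9 m from the base axis. Payload 6.1 kg.
Tool frame: the origin (TCP) lies at the very end of the fingers, on their centre line; the grasp point (between the pads) lies 19 mm behind it; x points along the fingers, y is the direction in which the jaws open and shut, and the axes are right-handed (so a half turn about x gives the same grasp; the last joint's range is limited). The gripper opens to 87 mm and grips with 3 to 60 N. Pads are 19 mm wide; open, the fingers measure 117 mm over their backs; the gripper's body (75 mm by 190 mm) begins 51 mm behind the grasp point.
Start: joints at [1.103, 0.22, 1.526, -0, 1.395, -0.126], TCP at [0.209, 0.589, 0.223] pointing down, gripper open.
Joint ranges: [-2.98, 2.98], [-0.91, 2.08], [0.09, 2.57], [-1.24, 4.39], [0.2, 2.65], [-2.68, 2.68]. Speed limits (rad/s): [2.57, 2.57, 3.01, 3.14, 3.14, 3.14].

## Interface

Orientations are given as a rotation vector (axis times angle).
In Python, from plant import status, vision, ticket gives the robot as it stands.
- The arm moves only by the shell command python3 -m jog 'ROWS'. ROWS is a JSON object of lists of equal length, an entry for each row: "linear": the shift along the tool's x, y, z in m, a list of three; "rotation": the turn, a rotation vector about the tool's x, y, z in rad, a list of three; "jaw": the closure, from 0 (fully open) to 1 (shut). A call has 1 to 8 rows; each row is the pose to reach, as a shift and turn from the pose measured when the call began, along the tool's axes at that moment; what a row does not reach only later rows make up. A row lasts 1/8 s, in which the tool goes at most 62.5 mm and 10.7 degrees, less where a joint would pass 70% of its speed; a pose out of reach is approached as far as the arm can. A call with a gripper value outside its range is refused whole. The fingers move at their own pace and stop on an object; the grip force is fixed at half the most. Time passes only in rows, so rows that repeat a pose let the fingers close. It gives the time, the measured TCP pose, the force and the opening at its end, in the units of the state.
- status.state(): the state, without advancing time (a new reading comes with each control period).
- vision.capture(name): name is "scene" or "top"; returns the picture (384x512x3 uint8, blue, green, red); there is no depth.
- vision.camera_info(name): a dict with "camera_matrix" (3x3 intrinsics, pixels), "distortion" ([k1, k2, p1, p2, k3] as OpenCV has them; the pictures are not rectified), "world_to_cam" (4x4, takes a point from world to camera coordinates). Camera axes: x right, y up, looking along -z (the intrinsics and any distortion apply to the point x, -y, -z); pixel columns grow to the right and rows downward; lengths in m; the calibration is good to about 2 mm. A picture is of the moment at which its call begins. camera_info takes no time and is no camera call.
- ticket.sign_off(): hands the job in, once; it reports no verdict.
The state is a dict: "t": time; "joints": joint angles; "qvel": joint speeds; "joint_torque": joint torques, N m; "eef_pos": TCP position; "orientation": TCP orientation; "force": force on the tool from outside, world axes, zero at the start; "moment": the same for the moment, N m; "grip_width": finger opening in m.
Only numpy, scipy, OpenCV 4.12 (cv2) and the standard library are available. Lean on these libraries where they do the work, as an engineer would, in place of code of your own. Each camera call takes 0.05 s, during which the arm holds its last target. There are 200 camera calls.

## Task

The roller carrier with its flange bearing housing lies on its side on the bench. Stand it upright on its housing and let go of it, take it afresh by its head block, then hang it by both wheels on the upper half of the sloped rail, in front of the keeper bar, and let go so that it rolls down by itself and comes to rest against the stop: no pushing it down the lower half. Leave the other things on the bench where they are.

Things in the scene. Friction and masses are not known exactly. Their poses are not given: they have to be found in the camera images.
- carrier_head (a point): Centre of the head block of the roller carrier (steel, 278 mm tall, 0.6-0.9 kg). Block 20 (x) x 44 (y) x 45 mm (z). Carrier axes: z foot to head, y along its two in-line wheels, x from its side plate to the hook's open side. At the start y points up, z lies level, the block's centre is 50 mm above the bench, free on both 20 mm faces. Pinched there and lifted, it swings between the fingers to hang nearly upright.
- carrier_wheels (a point): Where the rail's axis runs when the carrier hangs: x = y = 0, 75.5 mm under the head block's centre; carrier axes. Two free wheels, axles at y +-27 mm, 23 mm above this point, tread 32 mm diameter, 20 mm wide between 44 mm flanges. Over them, 20 to 28 mm under the block's centre, a cover strip, x -21 to +10, y +-40 mm. Side plate: x -21 to -15, y +-50 mm, from 27 mm under the block's centre down.
- carrier_neck (a point): Top of the hook's return arm: x = y = 0, 70 mm under carrier_wheels; carrier axes. The neck (36 mm wide in y, x -21 to -15 mm) joins the side plate to this arm, which passes under the rail to a spindle with the housing. The hook is open towards +x, 63 mm high under the bar when hung.
- carrier_foot (a point): Centre of the underside of the square flange bearing housing on the carrier's spindle: 100 x 100 mm flange 13 mm thick, round hub, 36 mm high in all; 255.5 mm under the head block's centre; carrier axes. The carrier stands firmly on it. At the start this point is 50 mm above the bench and the flange's edge at y = -50 mm rests on the bench. The centre of mass is about 75 mm above it.
- rail_bar: Fixed sloped rail. Origin on the axis of the running bar (round steel, 14 mm diameter) at mid-length, 225 mm above the bench. y runs along the bar down the slope (0.10 rad), z square to it and up, x level, to the back. Bar from y -250 to +250 mm between posts 30 mm square. A hung carrier has the rail's axes; it goes on from the front, wheels point some 20 mm above the bar, then down.
- rail_keeper (a point): Middle of the keeper bar: 10 mm diameter, parallel to the running bar, axis at x +23, z +86 mm of it, as long. It runs 8 mm behind a hung carrier's head block: no finger fits behind the block there, while fingers on the block's two 44 mm ends (closing along the rail) clear it. Axes of the rail.
- rail_stop (a point): Face of the rubber buffer of the stop at the rail's lower end, on the running bar's axis, y = +203 mm of the rail; a carrier against it has its wheels point 50 mm up the slope from here. Axes of the rail.
- spare_housing: bystander: square flange bearing housing without a hanger, 100 x 100 x 36 mm; origin at its underside
- bearing: bystander: bearing ring, 80 mm diameter, 20 mm high; origin at its underside
- coupling_ring: bystander: coupling ring, 96 mm diameter, 28 mm high; origin at its underside
- spanner: bystander: spanner, 200 mm long
- hammer: bystander: hammer, 280 mm long
- grease_can: bystander: grease can, 76 mm diameter, 110 mm high; origin at its underside
- pulley: bystander: belt pulley, 100 mm diameter, 45 mm high; origin at its underside

How it is judged:
On the way, in this order (a step that is already met when the one before it is completed fails the run):
1. the carrier stands upright on its housing on the bench, let go of (angle between carrier_foot's own z axis and vertical below 0.05 rad and height (world z) of carrier_foot below 0.005 m and contact force between the fingers and carrier below 0.1 N and linear speed of carrier below 0.03 m/s), for 0.2 s.
2. the carrier hangs with both wheels on the upper half of the rail (x of carrier_wheels in the frame of rail_bar between -0.008 and 0.008 m and z of carrier_wheels in the frame of rail_bar between -0.006 and 0.006 m and angle between carrier_wheels's own z axis and vertical below 0.25 rad and y of carrier_wheels in the frame of rail_bar between -0.25 and 0 m and contact force between carrier and rail_bar above 1 N), for 0.1 s.
At the end, for the whole second after the job is handed in: the carrier hangs upright (within 0.25 rad) on both wheels on the running bar (its wheels point within 8 mm of the bar's axis in x and 6 mm in z), at rest (under 0.03 m/s) within 18 mm of the place where it touches the stop, and every bystander is within 30 mm of where it was (x of carrier_wheels in the frame of rail_bar between -0.008 and 0.008 m and z of carrier_wheels in the frame of rail_bar between -0.006 and 0.006 m and angle between carrier_wheels's own z axis and vertical below 0.25 rad and y of carrier_wheels in the frame of rail_bar between 0.135 and 0.175 m and linear speed of carrier below 0.03 m/s and distance of each of spare_housing, bearing, coupling_ring, spanner, hammer, grease_can, pulley from where it was at the start of the episode below 0.03 m).
It fails at once if the gripper touches the hung carrier on the lower half of the rail (it must roll there by itself) (x of carrier_wheels in the frame of rail_bar between -0.012 and 0.012 m and z of carrier_wheels in the frame of rail_bar between -0.006 and 0.006 m and angle between carrier_wheels's own z axis and vertical below 0.25 rad and y of carrier_wheels in the frame of rail_bar above 0.02 m and contact force between any of the arm, the fingers and carrier above 0.5 N).
It fails at once if a bystander is moved more than 50 mm (distance of any of spare_housing, bearing, coupling_ring, spanner, hammer, grease_can, pulley from where it was at the start of the episode above 0.05 m).
It also fails if it takes over 66 s, if anything falls off the work surface, if the arm or the gripper's body presses on something with over 40 N, if the wrist force passes 120 N, or if a joint passes its speed limit or range.

## Working session

There is one attempt and no reset: what is moved stays moved. The work goes in short steps, Python scripts to look and compute and a shell command to move; the robot and the scene stay as the last step left them, time stands still between calls to the robot, and variables do not carry over. Pictures are saved under pics/ and viewed, about 8 in all and at most 12, crops included, and the job is handed in when it is done.

```bash
mkdir -p pics; ls; cat > h.py <<'E'
import numpy as np,cv2
from scipy.spatial.transform import Rotation as R
from plant import status,vision,ticket
def snap(cam,name,crop=None,scale=1):
    im=vision.capture(cam); cv2.imwrite('pics/raw_'+name+'.png',im); return save(im,name,crop,scale)
def save(im,name,crop=None,scale=1):
    if crop: x0,y0,x1,y1=crop; im=im[y0:y1,x0:x1]
    cv2.imwrite('pics/'+name+'.png',cv2.resize(im,None,fx=scale,fy=scale,interpolation=cv2.INTER_CUBIC))
def ray(cam,uv):
    c=vision.camera_info(cam);K=np.array(c['camera_matrix']);d=np.array(c['distortion']);T=np.array(c['world_to_cam'])
    p=cv2.undistortPoints(np.array([[uv]],float),K,d)[0,0]
    return -T[:3,:3].T@T[:3,3],T[:3,:3].T@np.array([p[0],-p[1],-1])
def atz(cam,uv,z):
    o,d=ray(cam,uv); return o+d*(z-o[2])/d[2]
def proj(cam,P):
    c=vision.camera_info(cam);K=np.array(c['camera_matrix']);d=np.array(c['distortion']);T=np.array(c['world_to_cam'])
    P=np.atleast_2d(P)@T[:3,:3].T+T[:3,3]; P=P*[1,-1,-1]
    return cv2.projectPoints(P,np.zeros(3),np.zeros(3),K,d)[0][:,0]
def tri(uv1,uv2):
    o1,d1=ray('scene',uv1);o2,d2=ray('top',uv2)
    s=np.linalg.lstsq(np.c_[d1,-d2],o2-o1,rcond=None)[0]
    a=o1+s[0]*d1;b=o2+s[1]*d2; return (a+b)/2,np.linalg.norm(a-b)
def totool(dw):
    s=status.state(); return R.from_rotvec(s['orientation']).inv().apply(dw)
E
python3 - <<'E'
from h import *
a=vision.capture('scene');b=vision.capture('top')
cv2.imwrite('pics/raw_s0.png',a);cv2.imwrite('pics/raw_t0.png',b)
save(a,'s0',None,1.5);save(b,'t0',None,1.5)
s=status.state();print(s)
for c in('scene','top'):
    i=vision.camera_info(c);T=np.array(i['world_to_cam']);print(c,-T[:3,:3].T@T[:3,3],i['camera_matrix'])
print(R.from_rotvec(s['orientation']).as_matrix().round(2))
E
```

```text
pics
{'t': 0.1, 'joints': array([ 1.10294986e+00,  2.21108136e-01,  1.52749428e+00, -6.16533318e-05,
        1.39469940e+00, -1.26103214e-01]), 'qvel': array([ 0.00072767, -0.00099495, -0.00309456, -0.00057359,  0.00067054,
        0.00202206]), 'joint_torque': array([ 1.50950709e-03, -4.95943201e+01, -3.88521838e+01,  7.04454957e-02,
        5.13613899e-02, -4.20607523e-05]), 'eef_pos': array([0.20922859, 0.58834784, 0.22157217]), 'orientation': array([ 0.26687319,  1.55455366, -0.26947885]), 'force': array([-0.45100274, -0.42317003, -0.53439784]), 'moment': array([ 0.00921121, -0.02967095, -0.02516537]), 'grip_width': 0.08695164468984244}
scene [1.47572735 0.44779734 0.93262989] [[362.38801834   0.         254.28817145]
 [  0.         362.38801834 185.512234  ]
 [  0.           0.           1.        ]]
top [ 0.33292246 -0.01501901  1.40953371] [[412.96619475   0.         254.89515451]
 [  0.         412.96619475 188.23669841]
 [  0.           0.           1.        ]]
[[-0.    0.34  0.94]
 [-0.    0.94 -0.34]
 [-1.   -0.   -0.  ]]
```

View pics/s0.png

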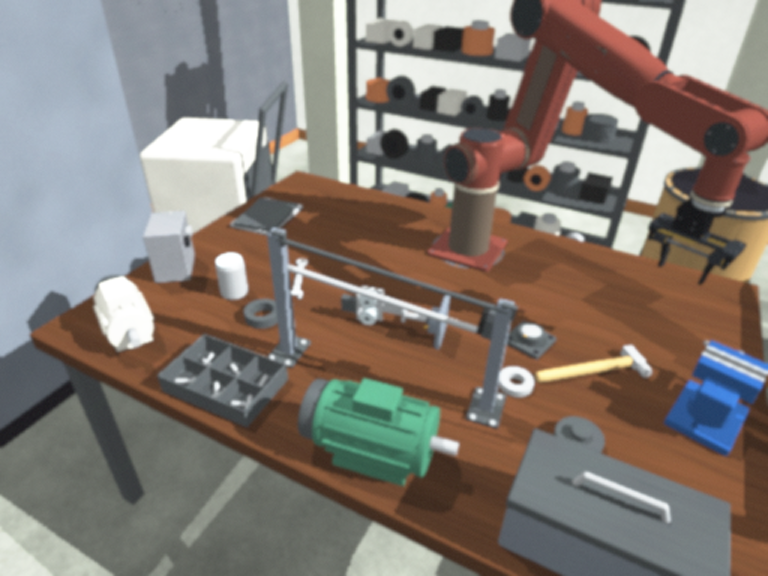

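View pics/t0.png

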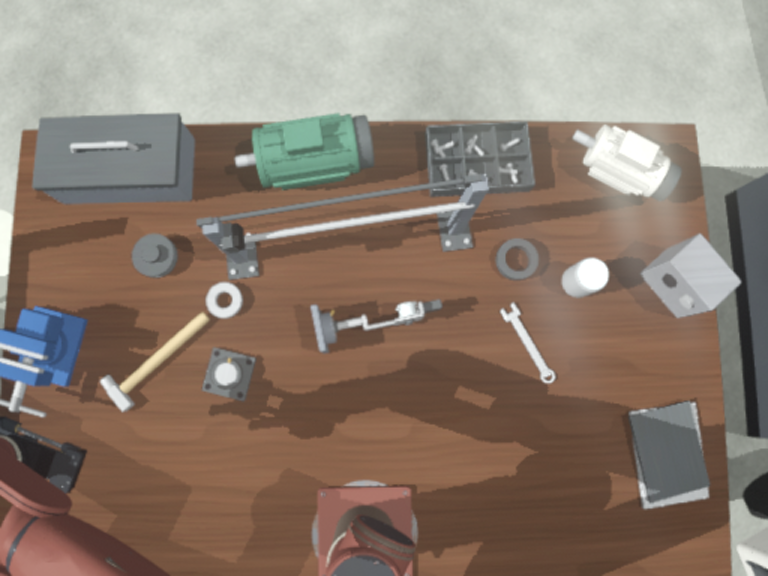

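The scene view shows the rail with the carrier lying behind it around (400,310). In the top view the carrier runs from its flange at (322,328) to its head at (435,303). The rail runs from the buffer at (240,238) to the upper end at (475,205). Next I'll view enlarged crops.

```bash
python3 - <<'E'
from h import *
a=cv2.imread('pics/raw_s0.png');b=cv2.imread('pics/raw_t0.png')
x=cv2.resize(b[110:240,125:335],None,fx=3.8,fy=3.8,interpolation=cv2.INTER_CUBIC)
y=cv2.resize(a[145:290,170:360],None,fx=4,fy=4,interpolation=cv2.INTER_CUBIC)
cv2.imwrite('pics/t1.png',x);cv2.imwrite('pics/s1.png',y)
E
```

```text
(no output)
```

View pics/t1.png

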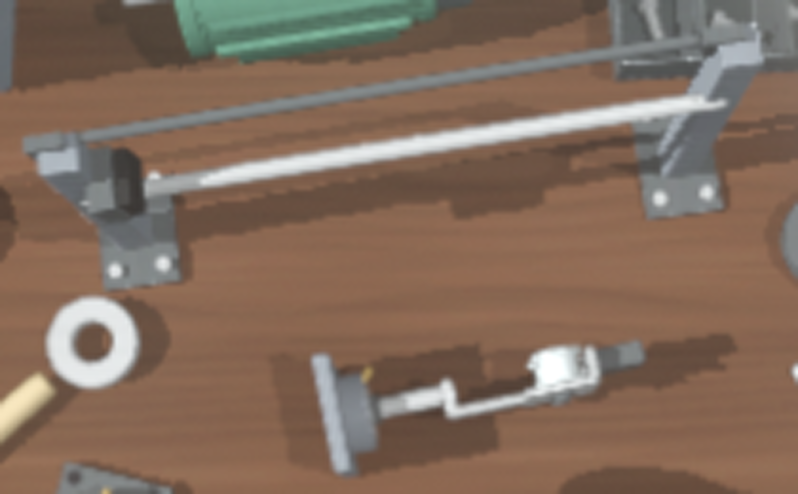

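View pics/s1.png

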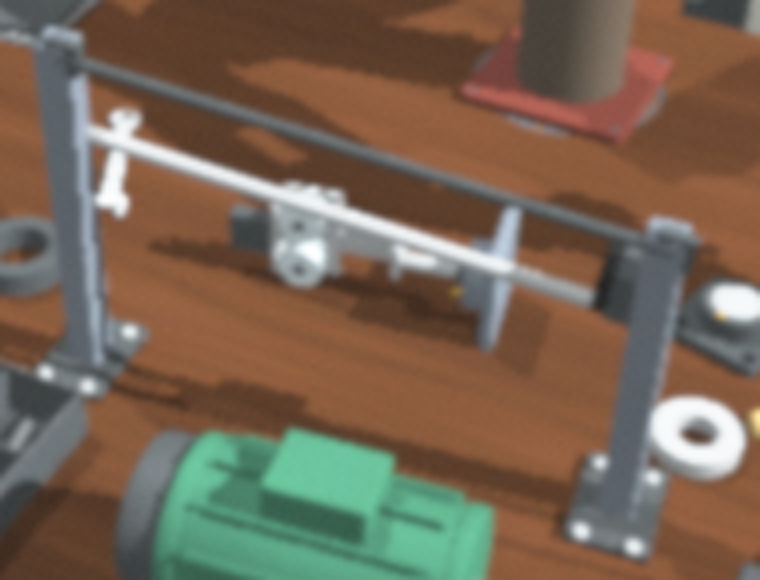

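The top crop shows the flange's upper outer edge from (314,357) to (337,472) and the head block's end at (643,353). The bar runs from the buffer face at (145,186) to the upper post at (722,103). The scene crop puts the same bar ends at (592,296) and (90,130).

```bash
python3 - <<'E'
from h import *
t=lambda x,y:(125+(x+.5)/3.8-.5,110+(y+.5)/3.8-.5)
s=lambda x,y:(170+(x+.5)/4-.5,145+(y+.5)/4-.5)
T=lambda x,y,z:atz('top',t(x,y),z)
np.set_printoptions(precision=4,suppress=True)
f1,f2=T(314,357,.1),T(337,472,.1); h=T(643,353,.072); fc=(f1+f2)/2
print('flange',f1,f2,np.linalg.norm(f1-f2)); print('fc',fc,'head end',h,np.linalg.norm((h-fc)[:2]))
d=(h-fc)[:2];d/=np.linalg.norm(d);print('dir',d,'flange dir ang',np.arctan2(*(f1-f2)[1::-1]),'axis ang',np.arctan2(d[1],d[0]))
print('head c',h[:2]-.0225*d, fc[:2]+d*.2555)
print('head scene proj',proj('scene',[*(h[:2]-.0225*d),.05]), 'crop', (proj('scene',[*(h[:2]-.0225*d),.05])-[170,145])*4)
A=tri(s(90,130),t(722,103));B=tri(s(592,296),t(145,186));print('upper',A,'buf',B)
a=T(722,103,.25);b=T(145,186,.2047);print(a,b,np.linalg.norm(a-b),'expect',.453)
u=(b-a);print('yaw of rail y',np.arctan2(u[0],u[1]))
# scene line: intersect ray with vertical plane through a,b
for n,uv in(('up',s(90,130)),('buf',s(592,296))): print(n,atz('scene',uv,.25 if n=='up' else .2047))
E
```

```text
flange [0.4964 0.1085 0.1   ] [0.3998 0.0893 0.1   ] 0.098432359005529
fc [0.4481 0.0989 0.1   ] head end [ 0.4996 -0.1717  0.072 ] 0.27545790627722655
dir [ 0.1868 -0.9824] flange dir ang 0.1960433370667491 axis ang -1.3829408857274723
head c [ 0.4954 -0.1496] [ 0.4958 -0.1521]
head scene proj [[233.2754 201.9364]] crop [[253.1014 227.7456]]
upper (array([ 0.6671, -0.2129,  0.2496]), np.float64(0.011922159460992156)) buf (array([0.6195, 0.2304, 0.2108]), np.float64(0.001801904646155234))
[ 0.6702 -0.2182  0.25  ] [0.6207 0.2326 0.2047] 0.4556758637331162 expect 0.453
yaw of rail y -0.10935167821381875
up [ 0.6669 -0.2058  0.25  ]
buf [0.6127 0.2278 0.2047]
```

```bash
cat >> h.py <<'E'
def goal(pos,jawyaw,tilt=0):
    """tool down, jaw axis at world yaw, tilt: rotation (rad) about horizontal axis square to jaw; prints tool-frame delta"""
    s=status.state(); R0=R.from_rotvec(s['orientation'])
    y=np.array([np.cos(jawyaw),np.sin(jawyaw),0]);x=np.array([0,0,-1.]);z=np.cross(x,y)
    G=R.from_rotvec(tilt*z)*R.from_matrix(np.c_[x,y,z])
    np.set_printoptions(precision=4,suppress=True)
    print('t',s['t'],'lin',R0.inv().apply(np.array(pos)-s['eef_pos']),'rot',(R0.inv()*G).as_rotvec(),'eef',s['eef_pos'],'w',s['grip_width'],'F',s['force'],'j',s['joints'])
E
python3 -c "
from h import *
goal([.4956,-.151,.16],.188)"
```

```text
t 0.1 lin [ 0.0625 -0.6005  0.5176] rot [1.0411 0.0007 0.0016] eef [0.2092 0.5883 0.2216] w 0.08695164468984244 F [-0.451  -0.4232 -0.5344] j [ 1.1029  0.2211  1.5275 -0.0001  1.3947 -0.1261]
```

```bash
python3 -m jog '{"linear":[[0,-0.045,0.039],[0,-0.09,0.078],[0,-0.135,0.117],[0,-0.18,0.155],[0,-0.225,0.194],[0,-0.27,0.233],[0,-0.315,0.272],[0,-0.36,0.31]],"rotation":[[0.13,0,0],[0.26,0,0],[0.39,0,0],[0.52,0,0],[0.65,0,0],[0.78,0,0],[0.91,0,0],[1.04,0,0]],"jaw":[0,0,0,0,0,0,0,0]}'; python3 -c "
from h import *
goal([.4956,-.151,.16],.188)"
```

```text
t: 1.1
eef_pos: [0.3808, 0.1434, 0.222]
orientation: [1.071, 1.29, -1.073]
force: [0.9, -0.3, 0.2]
grip_width: 0.0866
t 1.1 lin [0.0624 0.0587 0.3104] rot [-0.0031  0.0014  0.0006] eef [0.3808 0.1434 0.222 ] w 0.08656490853323776 F [ 0.9331 -0.3163  0.1979] j [ 0.167  -0.3306  2.0553 -0.0014  1.4175 -0.0177]
```

```bash
python3 -m jog '{"linear":[[0,0.01,0.055],[0,0.02,0.11],[0,0.03,0.16],[0.02,0.04,0.21],[0.04,0.05,0.26],[0.062,0.059,0.31],[0.062,0.059,0.31],[0.062,0.059,0.31]],"rotation":[[0,0,0],[0,0,0],[0,0,0],[0,0,0],[0,0,0],[0,0,0],[0,0,0],[0,0,0]],"jaw":[0,0,0,0,0,0,0,0]}'; python3 - <<'E'
from h import *
goal([.4956,-.151,.031],.188)
a=vision.capture('scene');b=vision.capture('top')
cv2.imwrite('pics/raw_s2.png',a);cv2.imwrite('pics/raw_t2.png',b)
x=cv2.resize(b[140:240,210:320],None,fx=4,fy=4,interpolation=cv2.INTER_CUBIC)
y=cv2.resize(a[140:240,190:300],None,fx=4,fy=4,interpolation=cv2.INTER_CUBIC)
cv2.imwrite('pics/c2.png',np.vstack([x,y])[:, :].copy()[:800] if False else np.hstack([x,y])[:, :880].copy()[:, :] if False else cv2.resize(np.hstack([x,y]),(800,364)))
E
```

```text
t: 2.1
eef_pos: [0.4953, -0.1501, 0.16]
orientation: [1.071, 1.292, -1.074]
force: [0.6, -0.1, -0.1]
grip_width: 0.0868
t 2.1 lin [0.129  0.0004 0.0009] rot [-0.0037  0.0001  0.0017] eef [ 0.4953 -0.1501  0.16  ] w 0.08681784880082141 F [ 0.6393 -0.0848 -0.0804] j [-0.446   0.0188  1.868  -0.0012  1.2561 -0.63  ]
```

View pics/c2.png

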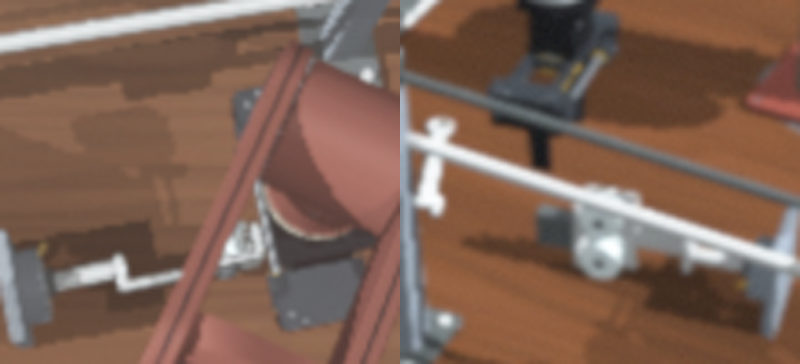

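The picture shows the gripper directly above the head block in the scene view; the arm hides the block in the top view. I'll go down now.

```bash
python3 -m jog '{"linear":[[0.04,0.0,0.004],[0.08,0,0.004],[0.105,0,0.004],[0.128,0,0.004],[0.128,0,0.004]],"rotation":[[0,0,0],[0,0,0],[0,0,0],[0,0,0],[0,0,0]],"jaw":[0,0,0,0,0]}'; python3 -m jog '{"linear":[[0,0,0],[0,0,0],[0,0,0],[0,0,0],[0,0,0],[0,0,0],[0,0,0],[0,0,0]],"rotation":[[0,0,0],[0,0,0],[0,0,0],[0,0,0],[0,0,0],[0,0,0],[0,0,0],[0,0,0]],"jaw":[1,1,1,1,1,1,1,1]}'; python3 - <<'E'
from h import *
snap('scene','s3',(190,140,320,240),5)
E
```

```text
t: 2.82
eef_pos: [0.4955, -0.152, 0.0322]
orientation: [1.069, 1.294, -1.071]
force: [-0.4, 0.5, -0.1]
grip_width: 0.087
t: 3.82
eef_pos: [0.4956, -0.1521, 0.0321]
orientation: [1.069, 1.293, -1.071]
force: [0.8, -0.3, -1.0]
grip_width: 0.0196
```

View pics/s3.png

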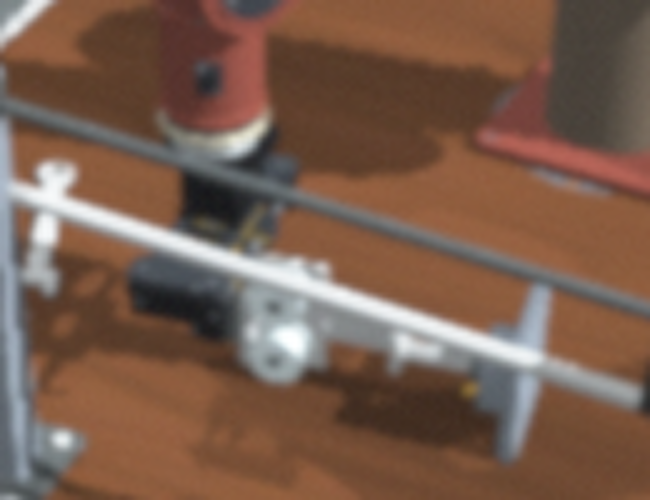

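The fingers hold the head block at 19.6 mm opening. Lifting slowly.

```bash
python3 -m jog '{"linear":[[-0.01,0,0],[-0.025,0,0],[-0.045,0,0],[-0.065,0,0],[-0.085,0,0],[-0.105,0,0],[-0.125,0,0],[-0.145,0,0]],"rotation":[[0,0,0],[0,0,0],[0,0,0],[0,0,0],[0,0,0],[0,0,0],[0,0,0],[0,0,0]],"jaw":[1,1,1,1,1,1,1,1]}'; python3 -m jog '{"linear":[[-0.02,0,0],[-0.04,0,0],[-0.06,0,0],[-0.08,0,0],[-0.1,0,0],[-0.11,0,0],[-0.11,0,0],[-0.11,0,0]],"rotation":[[0,0,0],[0,0,0],[0,0,0],[0,0,0],[0,0,0],[0,0,0],[0,0,0],[0,0,0]],"jaw":[1,1,1,1,1,1,1,1]}';  python3 - <<'E'
from h import *
goal([.4956,-.152,.24],.188)
snap('scene','s4',(190,70,350,270),3)
E
```

```text
t: 4.88
eef_pos: [0.4954, -0.1519, 0.1784]
orientation: [1.068, 1.293, -1.071]
force: [0.1, 0.8, -5.1]
grip_width: 0.02
t: 5.88
eef_pos: [0.495, -0.1516, 0.2873]
orientation: [1.068, 1.295, -1.072]
force: [-0.2, -0.1, -6.5]
grip_width: 0.0199
t 5.875 lin [0.0473 0.0007 0.0005] rot [-0.0001 -0.0007  0.0037] eef [ 0.495  -0.1516  0.2873] w 0.019861983744247105 F [-0.2457 -0.149  -6.5445] j [-0.4485 -0.0718  1.7146 -0.0016  1.5022 -0.6363]
```

View pics/s4.png

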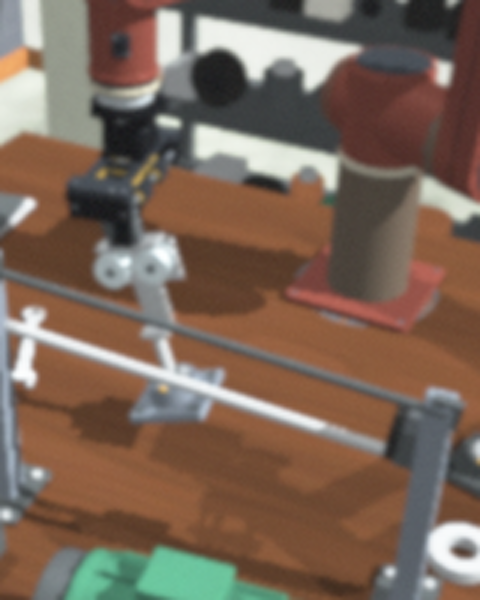

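The carrier hangs in the fingers with its foot swung about 0.2 rad towards +Y: head at (125,220), flange at (180,395). I'll work out the tilt by projecting the flange at several angles.

```bash
python3 - <<'E'
from h import *
np.set_printoptions(precision=1,suppress=True)
eef=status.state()['eef_pos']; h=eef+[0,0.001,.019]
x=np.array([.982,.187,0])
for th in(0,.1,.2,.3,.4):
    Rr=R.from_rotvec(-th*0*x)
    yv=np.array([-.187,.982,0]); zz=np.array([0,0,1.])
    z=np.cos(th)*zz-np.sin(th)*yv; y=np.cos(th)*yv+np.sin(th)*zz
    f=h-.2555*z
    c=[f+a*.05*x+b*.05*y+z*.0065 for a,b in((-1,-1),(1,-1),(1,1),(-1,1))]
    print(th,((proj('scene',c)-[190,70])*3).tolist(), min(p[2] for p in c))
E
```

```text
0 [[107.34982299810832, 363.20690300158657], [79.9684406763891, 405.9368471176706], [152.77539711752175, 421.15097318844744], [176.7075844288347, 376.92632570657423]] 0.057173774834876505
0.1 [[124.6114871400859, 368.8257876417897], [98.11660634793824, 411.98194864375057], [171.0955731630433, 421.15245426147516], [194.19564030781518, 376.64511762032714]] 0.053426066848306676
0.2 [[142.11384379315373, 373.01715304090976], [116.49656590530174, 416.56859924591924], [189.12871521248604, 419.53526653283177], [211.41958432009017, 374.7919291673918]] 0.05220373041265428
0.3 [[159.73558176887386, 375.73623041853364], [134.98392376046425, 419.6487941370328], [206.7317530151111, 416.2742145873752], [228.24100288946005, 371.3467112888263]] 0.053518978709533635
0.4 [[177.35153362518787, 376.94347072931413], [153.45019493425022, 421.1792456264967], [223.75631203623738, 411.35232943815834], [244.5168308797821, 366.2980133258129]] 0.0573586702127256
```

```bash
python3 -m jog '{"linear":[[0,0,0.001],[0.005,0,0.002],[0.01,0,0.004],[0.02,0,0.005],[0.03,0,0.005],[0.04,0,0.005],[0.044,0,0.005],[0.044,0,0.005]],"rotation":[[0,-0.07,0],[0,-0.14,0],[0,-0.21,0],[0,-0.275,0],[0,-0.275,0],[0,-0.275,0],[0,-0.275,0],[0,-0.275,0]],"jaw":[1,1,1,1,1,1,1,1]}';  python3 - <<'E'
from h import *
goal([.4956,-.152,.24],.188)
snap('scene','s5',(190,70,350,270),3)
E
```

```text
t: 6.92
eef_pos: [0.4956, -0.1568, 0.2428]
orientation: [0.886, 1.076, -1.175]
force: [-0.5, 0.6, -6.4]
grip_width: 0.0198
t 6.925 lin [ 0.0014  0.001  -0.0053] rot [-0.0004  0.2732  0.0047] eef [ 0.4956 -0.1568  0.2428] w 0.019773213466085317 F [-0.5088  0.5864 -6.3621] j [-0.299  -0.1277  1.8729 -0.254   1.2793 -0.4277]
```

View pics/s5.png

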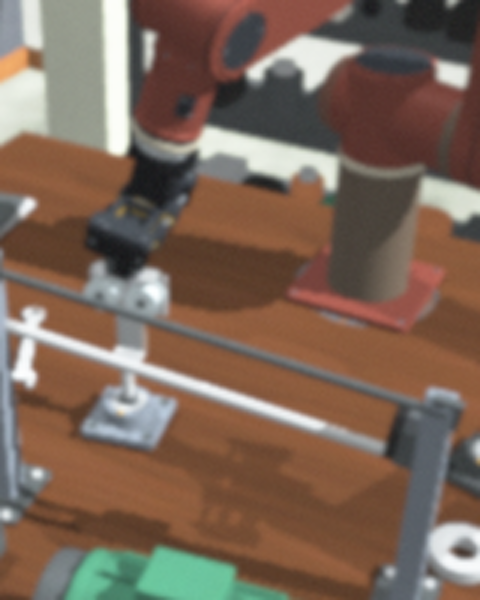

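The carrier is now upright just above the bench. I'll lower it gently to contact.

```bash
python3 -m jog '{"linear":[[0.002,0,-0.0005],[0.004,0,-0.001],[0.006,0,-0.0016],[0.006,0,-0.0016]],"rotation":[[0,0,0],[0,0,0],[0,0,0],[0,0,0]],"jaw":[1,1,1,1]}'
```

```text
t: 7.48
eef_pos: [0.496, -0.157, 0.2379]
orientation: [0.886, 1.074, -1.174]
force: [-2.7, 1.8, 0.2]
grip_width: 0.0195
```

```bash
python3 -m jog '{"linear":[[0.001,0,-0.0003],[0.0015,0,-0.0004],[0.0015,0,-0.0004],[0.0015,0,-0.0004],[0.0015,0,-0.0004],[0.0015,0,-0.0004]],"rotation":[[0,0,0],[0,0,0],[0,0,0],[0,0,0],[0,0,0],[0,0,0]],"jaw":[1,1,0.7,0.4,0.3,0.3]}'; python3 - <<'E'
from h import *
s=status.state();print(s['force'],s['grip_width'])
snap('scene','s6',(190,70,350,270),3)
E
```

```text
t: 8.22
eef_pos: [0.4962, -0.1571, 0.2364]
orientation: [0.886, 1.074, -1.174]
force: [-0.6, 0.2, 0.2]
grip_width: 0.0483
[-0.62560277  0.15954231  0.21127454] 0.04829937716670925
```

View pics/s6.png

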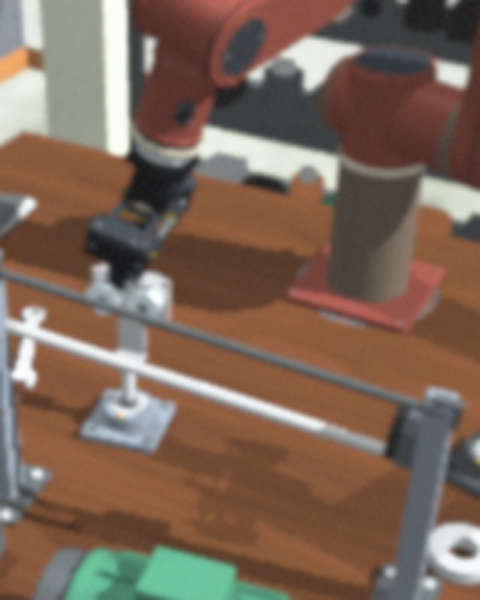

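The carrier stands upright and the jaws are open (flange near (128,420)). Retreating along the tool axis.

```bash
python3 -m jog '{"linear":[[0,0,0],[-0.01,0,0],[-0.03,0,0],[-0.06,0,0],[-0.09,0,0],[-0.09,0,0]],"rotation":[[0,0,0],[0,0,0],[0,0,0],[0,0,0],[0,0,0],[0,0,0]],"jaw":[0,0,0,0,0,0]}'; python3 - <<'E'
from h import *
goal([.495,-.152,.32],-1.383)
E
```

```text
t: 9.02
eef_pos: [0.4933, -0.1329, 0.3267]
orientation: [0.887, 1.068, -1.171]
force: [-0.4, 1.0, 0.3]
grip_width: 0.0869
t 9.025 lin [ 0.0116 -0.0019  0.0165] rot [ 1.5598  0.2156 -0.2196] eef [ 0.4933 -0.1329  0.3267] w 0.08690439879850893 F [-0.3746  1.013   0.2545] j [-0.2517 -0.1878  1.771  -0.2514  1.4397 -0.4213]
```

```bash
python3 -m jog '{"linear":[[0,0,0],[0,0,0.003],[0.003,0,0.006],[0.005,0,0.009],[0.007,0,0.012],[0.009,-0.001,0.014],[0.01,-0.001,0.015],[0.0115,-0.002,0.0165]],"rotation":[[0.18,0.025,-0.025],[0.36,0.05,-0.05],[0.54,0.075,-0.075],[0.72,0.1,-0.1],[0.9,0.125,-0.125],[1.08,0.15,-0.15],[1.26,0.175,-0.18],[1.44,0.2,-0.2]],"jaw":[0,0,0,0,0,0,0,0]}'; python3 - <<'E'
from h import *
goal([.495,-.152,.24],-1.383)
E
```

```text
t: 10.02
eef_pos: [0.4947, -0.1521, 0.319]
orientation: [2.038, 0.294, -2.065]
force: [-0.1, -0.1, -0.5]
grip_width: 0.0871
t 10.025 lin [ 0.0789 -0.0012 -0.0016] rot [ 0.1141  0.0148 -0.0161] eef [ 0.4947 -0.1521  0.319 ] w 0.087072161200201 F [-0.1236 -0.1036 -0.534 ] j [-0.4362 -0.0824  1.6666 -0.0218  1.5587  0.833 ]
```

```bash
python3 -m jog '{"linear":[[0,-0.001,-0.0015],[0.01,-0.001,-0.0015],[0.03,-0.001,-0.0015],[0.05,-0.001,-0.0015],[0.065,-0.001,-0.0015],[0.0765,-0.001,-0.0015],[0.0765,-0.001,-0.0015]],"rotation":[[0.11,0.015,-0.016],[0.114,0.015,-0.016],[0.114,0.015,-0.016],[0.114,0.015,-0.016],[0.114,0.015,-0.016],[0.114,0.015,-0.016],[0.114,0.015,-0.016]],"jaw":[0,0,0,0,0,0,0]}'; python3 - <<'E'
from h import *
goal([.495,-.152,.2425],-1.383)
snap('scene','s7',(200,60,300,220),3.7)
E
```

```text
t: 10.9
eef_pos: [0.4945, -0.1519, 0.2413]
orientation: [2.122, 0.201, -2.125]
force: [-0.3, 0.6, 1.0]
grip_width: 0.0871
t 10.9 lin [-0.0012  0.0002 -0.0005] rot [0.0003 0.0014 0.001 ] eef [ 0.4945 -0.1519  0.2413] w 0.08713490320477268 F [-0.2851  0.5913  1.0372] j [-0.4506 -0.0503  1.7797 -0.      1.4139  0.9321]
```

View pics/s7.png

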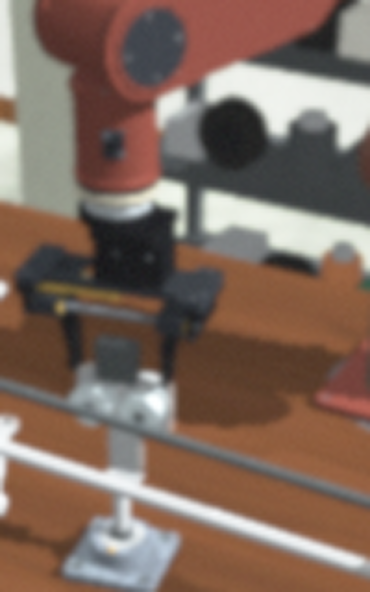

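The fingers straddle the head block evenly, with the block at (118,358) between them. Closing and lifting.

```bash
python3 -m jog '{"linear":[[0,0,0],[0,0,0],[0,0,0],[0,0,0],[0,0,0],[0,0,0],[0,0,0]],"rotation":[[0,0,0],[0,0,0],[0,0,0],[0,0,0],[0,0,0],[0,0,0],[0,0,0]],"jaw":[1,1,1,1,1,1,1]}'; python3 -m jog '{"linear":[[-0.01,0,0],[-0.03,0,0],[-0.05,0,0],[-0.07,0,0],[-0.09,0,0],[-0.1,0,0],[-0.1,0,0]],"rotation":[[0,0,0],[0,0,0],[0,0,0],[0,0,0],[0,0,0],[0,0,0],[0,0,0]],"jaw":[1,1,1,1,1,1,1]}'; python3 -c "
from h import *
goal([.5,-.152,.34],-1.462,.1);goal([.5,-.152,.34],-1.462,-.1)"
```

```text
t: 11.82
eef_pos: [0.4952, -0.1527, 0.2425]
orientation: [2.123, 0.199, -2.122]
force: [0.2, -2.6, 1.1]
grip_width: 0.0437
t: 12.7
eef_pos: [0.4955, -0.1528, 0.3435]
orientation: [2.124, 0.198, -2.12]
force: [-0.3, -0.4, -6.5]
grip_width: 0.0438
t 12.7 lin [ 0.0035  0.0001 -0.0046] rot [ 0.0789 -0.0057  0.0979] eef [ 0.4955 -0.1528  0.3435] w 0.043777428859406296 F [-0.2635 -0.4253 -6.4779] j [-0.4507 -0.0911  1.6298 -0.0007  1.6003  0.9322]
t 12.7 lin [ 0.0035  0.0001 -0.0046] rot [ 0.0791  0.0022 -0.102 ] eef [ 0.4955 -0.1528  0.3435] w 0.043777428859406296 F [-0.2635 -0.4253 -6.4779] j [-0.4507 -0.0911  1.6298 -0.0007  1.6003  0.9322]
```

```bash
python3 - <<'E'
from h import *
np.set_printoptions(precision=4,suppress=True)
def mid(raw,p,q,n=12,w=8):
    im=cv2.GaussianBlur(cv2.imread(raw),(0,0),.6).astype(np.float32); sat=im.max(2)-im.min(2)  # bar is grey, wood is brown
    p,q=np.array(p),np.array(q);d=(q-p)/np.linalg.norm(q-p);nn=np.array([-d[1],d[0]]);out=[]
    s=np.arange(-w,w+.01,.1)
    for t in np.linspace(.12,.88,n):
        c=p+t*(q-p); P=(c+s[:,None]*nn).astype(np.float32)
        v=cv2.remap(sat,P[:,0][None],P[:,1][None],cv2.INTER_LINEAR)[0]
        lo=v.min();bg=np.median(v);m=v<(lo+bg)/2
        k=np.argmin(np.where(abs(s)<3,v,999));a=k
        while a>0 and m[a]:a-=1
        b=k
        while b<len(s)-1 and m[b]:b+=1
        out.append([*(c+nn*(s[a]+s[b])/2),s[b]-s[a]])
    return np.array(out)
t=lambda x,y:(125+(x+.5)/3.8-.5,110+(y+.5)/3.8-.5)
s=lambda x,y:(170+(x+.5)/4-.5,145+(y+.5)/4-.5)
M={'top':mid('pics/raw_t0.png',t(145,186),t(722,103)),'scene':mid('pics/raw_s0.png',s(592,296),s(90,130))}
from scipy.optimize import least_squares
def line(x0,yaw,z0,y):
    return np.c_[x0-np.sin(yaw)*y*.995,.0306+np.cos(yaw)*y*.995,z0-.0998*y]
def res(p,cams,z=None):
    r=[]
    L=line(p[0],p[1],p[2] if z is None else z,np.linspace(-.3,.3,121))
    for c in cams:
        pl=proj(c,L)
        for m in M[c]:
            i=np.argmin(((pl-m[:2])**2).sum(1));i=min(max(i,1),119);d=pl[i+1]-pl[i-1];d/=np.linalg.norm(d)
            e=m[:2]-pl[i];r.append(e[0]*d[1]-e[1]*d[0])
    return np.array(r)
print('widths',M['top'][:,2],M['scene'][:,2])
for cams in(['top'],['scene'],['top','scene']):
    f=least_squares(lambda p:res(p,cams,.225),[.643,.11],loss='soft_l1',diff_step=1e-4);print(cams,f.x,abs(f.fun).mean())
f=least_squares(lambda p:res(p,['top','scene']),[.643,.11,.225],loss='soft_l1',diff_step=1e-4);print('free z',f.x)
E
```

```text
widths [5.  5.4 5.3 5.2 5.3 5.3 5.4 5.7 5.4 5.  5.  0.9] [4.7 4.6 7.6 3.6 1.3 1.6 1.7 3.8 4.6 5.3 5.1 4.5]
['top'] [0.6436 0.1259] 0.14110335226186024
['scene'] [0.6395 0.105 ] 1.1257092903322847
['top', 'scene'] [0.6429 0.121 ] 0.8560614495805661
free z [0.6429 0.1212 0.2282]
```

```bash
cat > rail.py <<'E'
from h import *
from scipy.optimize import least_squares
np.set_printoptions(precision=4,suppress=True)
t=lambda x,y:(125+(x+.5)/3.8-.5,110+(y+.5)/3.8-.5)
s=lambda x,y:(170+(x+.5)/4-.5,145+(y+.5)/4-.5)
def mid(raw,p,q,n=40,w=8):
    im=cv2.GaussianBlur(cv2.imread(raw),(0,0),.6).astype(np.float32); sat=im.max(2)-im.min(2)
    p,q=np.array(p),np.array(q);d=(q-p)/np.linalg.norm(q-p);nn=np.array([-d[1],d[0]]);out=[];S=np.arange(-w,w+.01,.1)
    for u in np.linspace(.08,.92,n):
        c=p+u*(q-p);P=(c+S[:,None]*nn).astype(np.float32)
        v=cv2.remap(sat,P[:,0][None],P[:,1][None],cv2.INTER_LINEAR)[0]
        m=v<(v.min()+np.median(v))/2;k=a=b=np.argmin(np.where(abs(S)<3,v,999))
        while a>0 and m[a]:a-=1
        while b<len(S)-1 and m[b]:b+=1
        out.append([*(c+nn*(S[a]+S[b])/2),S[b]-S[a]])
    o=np.array(out);return o[(o[:,2]>4.2)&(o[:,2]<5.8)]
M={'top':mid('pics/raw_t0.png',t(145,186),t(722,103)),'scene':mid('pics/raw_s0.png',s(592,296),s(90,130))}
def res(p,cams,z=None):
    y=np.linspace(-.3,.3,121);z0=p[2] if z is None else z;r=[]
    L=np.c_[p[0]-np.sin(p[1])*y*.995,.0306+np.cos(p[1])*y*.995,z0-.0998*y]
    for c in cams:
        pl=proj(c,L)
        for m in M[c]:
            i=min(max(np.argmin(((pl-m[:2])**2).sum(1)),1),119);d=pl[i+1]-pl[i-1];d/=np.linalg.norm(d)
            e=m[:2]-pl[i];r.append(e[0]*d[1]-e[1]*d[0])
    return np.array(r)
print(len(M['top']),len(M['scene']))
for cams in(['top'],['scene'],['top','scene']):
    f=least_squares(lambda p:res(p,cams,.225),[.643,.11],loss='soft_l1',f_scale=.2,diff_step=1e-4);print(cams,f.x,f.fun.round(1))
f=least_squares(lambda p:res(p,['top','scene']),[.643,.11,.225],loss='soft_l1',f_scale=.2,diff_step=1e-4);print('free z',f.x)
E
python3 rail.py
```

```text
36 19
['top'] [0.6435 0.123 ] [ 0.   0.1  0.2  0.1  0.  -0.1 -0.  -0.1 -0.  -0.1  0.  -0.   0.  -0.1
  0.  -0.   0.1 -0.  -0.  -0.1  0.1 -0.  -0.1 -0.2 -0.  -0.1 -0.1 -0.1
  0.  -0.   0.1  0.1  0.1  0.   0.1  0. ]
['scene'] [0.6402 0.1154] [-0.   0.   0.  -0.2  1.7 -0.2 -0.1 -0.   0.2  0.2  0.3  0.3  0.2  0.1
 -0.  -0.2 -0.2 -0.2 -0.6]
['top', 'scene'] [0.6433 0.1217] [ 0.   0.1  0.2  0.1  0.  -0.1 -0.  -0.1 -0.  -0.1 -0.  -0.1 -0.  -0.1
 -0.  -0.1  0.  -0.1 -0.1 -0.2 -0.  -0.1 -0.1 -0.3 -0.1 -0.2 -0.2 -0.2
 -0.1 -0.1 -0.  -0.1 -0.  -0.1 -0.1 -0.1  0.4  0.4  0.4  0.3  2.4  0.5
  0.6  0.7  1.   1.   1.   1.   1.   0.9  0.8  0.6  0.6  0.6  0.2]
free z [0.6428 0.122  0.2276]
```

```bash
cat >> h.py <<'E'
def railpt(x,y,z,o=(.643,.0306,.225),yaw=.121,sl=.1):
    Y=np.array([-np.sin(yaw)*np.cos(sl),np.cos(yaw)*np.cos(sl),-np.sin(sl)]);X=np.array([np.cos(yaw),np.sin(yaw),0]);Z=np.cross(X,Y)
    return np.array(o)+x*X+y*Y+z*Z
E
python3 -c "
from h import *
goal(railpt(-.10,-.12,.025+.0625),-1.450,.1); goal(railpt(0,-.12,.025+.0625),-1.450,.1)"
```

```text
t 12.7 lin [ 0.0195 -0.0489 -0.072 ] rot [ 0.0669 -0.0051  0.0979] eef [ 0.4955 -0.1528  0.3435] w 0.043777428859406296 F [-0.2635 -0.4253 -6.4779] j [-0.4507 -0.0911  1.6298 -0.0007  1.6003  0.9322]
t 12.7 lin [ 0.0197 -0.0422 -0.1717] rot [ 0.0669 -0.0051  0.0979] eef [ 0.4955 -0.1528  0.3435] w 0.043777428859406296 F [-0.2635 -0.4253 -6.4779] j [-0.4507 -0.0911  1.6298 -0.0007  1.6003  0.9322]
```

```bash
python3 -m jog '{"linear":[[0,-0.01,-0.015],[0.005,-0.02,-0.03],[0.01,-0.03,-0.045],[0.015,-0.04,-0.06],[0.0195,-0.049,-0.072],[0.0195,-0.049,-0.072],[0.0195,-0.049,-0.072]],"rotation":[[0.017,-0.001,0.025],[0.034,-0.003,0.05],[0.05,-0.004,0.075],[0.067,-0.005,0.098],[0.067,-0.005,0.098],[0.067,-0.005,0.098],[0.067,-0.005,0.098]],"jaw":[1,1,1,1,1,1,1]}'; python3 - <<'E'
from h import *
goal(railpt(-.1,-.12,.025+.0625),-1.450,.1)
snap('scene','s8',(175,80,305,230),4)
im=cv2.imread('pics/s8.png')
# predicted points of the carrier
for n,p in dict(head=(-.1,-.12,.1005),wheelpt=(-.1,-.12,.025),foot=(-.1,-.12,-.155),w1=(-.08,-.093,.048),w2=(-.08,-.147,.048),bar=(0,-.12,0)).items():
    q=(proj('scene',railpt(*p))[0]-[175,80])*4; print(n,q)
    cv2.drawMarker(im,tuple(int(v) for v in q),(0,0,255),0,10,1)
for y in(-.05,.05):
  for x in(-.05,.05):
    q=(proj('scene',railpt(-.1+x,-.12+y,-.155))[0]-[175,80])*4;cv2.drawMarker(im,tuple(int(v) for v in q),(0,255,255),0,8,1)
cv2.imwrite('pics/s8m.png',im)
E
```

```text
t: 13.58
eef_pos: [0.5568, -0.0917, 0.3239]
orientation: [2.117, 0.022, -2.105]
force: [-0.2, 0.4, -6.2]
grip_width: 0.0437
t 13.575 lin [-0.0002 -0.0003 -0.0003] rot [-0.0001  0.0007 -0.0001] eef [ 0.5568 -0.0917  0.3239] w 0.04373963423083239 F [-0.2405  0.367  -6.2101] j [-0.2458  0.0077  1.5731 -0.0938  1.5257  1.207 ]
head [251.2432 276.0159]
wheelpt [244.0542 350.2842]
foot [228.8568 507.5542]
w1 [266.1358 348.7079]
w2 [207.8691 330.5143]
bar [193.571  434.8844]
```

View pics/s8m.png

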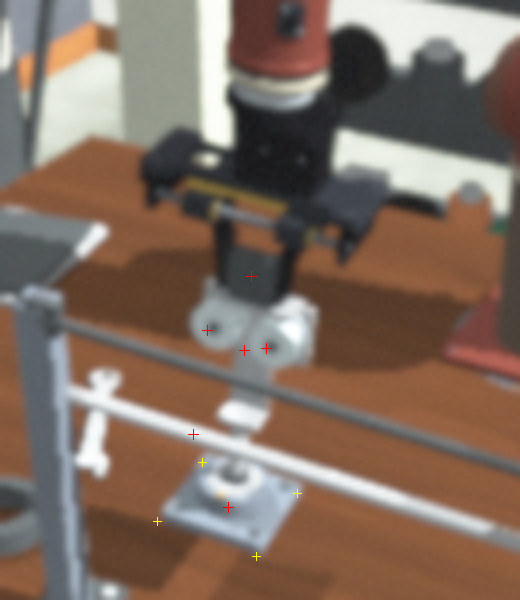

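The scene view matches the predicted carrier to within a few mm: head at (255,275), flange centre near (232,502). The bar lies ahead at about (193,432). The offset in depth is uncertain by some 5 mm, so I'll find x by touch: both the side plate and the keeper give contact at x = +8 mm.

```bash
python3 -m jog '{"linear":[[0,0,-0.02],[0,0,-0.045],[0,0,-0.07],[0,0,-0.09],[0,0,-0.1],[0,0,-0.1],[0,0,-0.1]],"rotation":[[0,0,0],[0,0,0],[0,0,0],[0,0,0],[0,0,0],[0,0,0],[0,0,0]],"jaw":[1,1,1,1,1,1,1]}'; python3 -m jog '{"linear":[[0,0,-0.002],[0,0,-0.004],[0,0,-0.004]],"rotation":[[0,0,0],[0,0,0],[0,0,0]],"jaw":[1,1,1]}'; python3 -m jog '{"linear":[[0,0,-0.001],[0,0,-0.002],[0,0,-0.002]],"rotation":[[0,0,0],[0,0,0],[0,0,0]],"jaw":[1,1,1]}'
```

```text
t: 14.5
eef_pos: [0.6555, -0.0802, 0.3242]
orientation: [2.117, 0.021, -2.106]
force: [0.2, -0.5, -6.3]
grip_width: 0.0437
t: 14.88
eef_pos: [0.6595, -0.0796, 0.3243]
orientation: [2.117, 0.021, -2.106]
force: [0.0, 0.3, -6.7]
grip_width: 0.044
t: 15.25
eef_pos: [0.6615, -0.0794, 0.3243]
orientation: [2.117, 0.021, -2.106]
force: [-1.0, 0.2, -5.7]
grip_width: 0.0438
```

```bash
python3 -m jog '{"linear":[[0,0,-0.001],[0,0,-0.0015],[0,0,-0.0015]],"rotation":[[0,0,0],[0,0,0],[0,0,0]],"jaw":[1,1,1]}'; python3 -m jog '{"linear":[[0,0,-0.001],[0,0,-0.0015],[0,0,-0.0015]],"rotation":[[0,0,0],[0,0,0],[0,0,0]],"jaw":[1,1,1]}'
```

```text
t: 15.62
eef_pos: [0.6631, -0.0792, 0.3243]
orientation: [2.117, 0.021, -2.106]
force: [-1.1, 0.5, -6.7]
grip_width: 0.0437
t: 16.0
eef_pos: [0.6639, -0.0791, 0.3241]
orientation: [2.116, 0.021, -2.107]
force: [-4.8, -0.0, -6.4]
grip_width: 0.0437
```

Contact came 7 mm beyond the predicted x = 0, where 8 mm was expected, so the estimate holds. Backing off and lowering.

```bash
python3 -m jog '{"linear":[[0,0,0.004],[0,0,0.0075],[0.005,0,0.0075],[0.01,0,0.0075],[0.015,0,0.0075],[0.018,0,0.0075],[0.018,0,0.0075]],"rotation":[[0,0,0],[0,0,0],[0,0,0],[0,0,0],[0,0,0],[0,0,0],[0,0,0]],"jaw":[1,1,1,1,1,1,1]}'; python3 -m jog '{"linear":[[0.001,0,0],[0.002,0,0],[0.003,0,0],[0.003,0,0]],"rotation":[[0,0,0],[0,0,0],[0,0,0],[0,0,0]],"jaw":[1,1,1,1]}'
```

```text
t: 16.88
eef_pos: [0.6565, -0.0818, 0.3057]
orientation: [2.115, 0.021, -2.108]
force: [-0.2, -0.1, -6.8]
grip_width: 0.0437
t: 17.38
eef_pos: [0.6565, -0.0821, 0.3026]
orientation: [2.115, 0.021, -2.109]
force: [0.2, -0.8, -6.4]
grip_width: 0.0439
```

```bash
python3 -m jog '{"linear":[[0.001,0,0],[0.002,0,0],[0.002,0,0]],"rotation":[[0,0,0],[0,0,0],[0,0,0]],"jaw":[1,1,1]}'
```

```text
t: 17.75
eef_pos: [0.6564, -0.0823, 0.3004]
orientation: [2.114, 0.021, -2.109]
force: [0.7, 0.2, -7.1]
grip_width: 0.0437
```

```bash
for i in 1 2; do python3 -m jog '{"linear":[[0.001,0,0],[0.0015,0,0],[0.0015,0,0]],"rotation":[[0,0,0],[0,0,0],[0,0,0]],"jaw":[1,1,1]}'; done
```

```text
t: 18.12
eef_pos: [0.6564, -0.0824, 0.2989]
orientation: [2.114, 0.021, -2.109]
force: [-0.3, 0.2, -7.2]
grip_width: 0.0441
t: 18.5
eef_pos: [0.6566, -0.0826, 0.2985]
orientation: [2.115, 0.021, -2.108]
force: [-1.5, 0.9, -0.6]
grip_width: 0.0439
```

It is seated: contact at the predicted height, and the rail now carries the weight. I'll settle it a little, then open and lift away.

```bash
python3 -m jog '{"linear":[[0.0005,0,0],[0.0007,0,0],[0.0007,0,0]],"rotation":[[0,0,0],[0,0,0],[0,0,0]],"jaw":[1,1,1]}'; python3 -m jog '{"linear":[[0,0,0],[0,0,0],[0,0,0],[-0.03,0,0],[-0.08,0,0],[-0.12,0,0],[-0.12,0,0]],"rotation":[[0,0,0],[0,0,0],[0,0,0],[0,0,0],[0,0,0],[0,0,0],[0,0,0]],"jaw":[0,0,0,0,0,0,0]}'; python3 -m jog '{"linear":[[0,0,0.02],[0,0,0.05],[0,0,0.08],[0,0,0.1],[0,0,0.1],[0,0,0.1],[0,0,0.1],[0,0,0.1]],"rotation":[[0,0,0],[0,0,0],[0,0,0],[0,0,0],[0,0,0],[0,0,0],[0,0,0],[0,0,0]],"jaw":[0,0,0,0,0,0,0,0]}'; python3 - <<'E'
from h import *
a=vision.capture('scene');b=vision.capture('top')
cv2.imwrite('pics/raw_s9.png',a);cv2.imwrite('pics/raw_t9.png',b)
r=lambda i:cv2.resize(i,(512,384))
x=cv2.resize(a[110:260,180:380],(800,600))
for n,p in dict(wp=(0,.153,0),head=(0,.153,.0755),foot=(0,.153,-.18)).items():
    q=(proj('scene',railpt(*p))[0]-[180,110])*4;print(n,q)
cv2.imwrite('pics/s9.png',x)
E
```

```text
t: 18.88
eef_pos: [0.6567, -0.0827, 0.2984]
orientation: [2.116, 0.02, -2.107]
force: [-2.4, 0.5, 2.3]
grip_width: 0.0439
t: 19.75
eef_pos: [0.6568, -0.0708, 0.4232]
orientation: [2.124, 0.018, -2.097]
force: [0.7, -0.1, -0.1]
grip_width: 0.0867
t: 20.75
eef_pos: [0.558, -0.0827, 0.422]
orientation: [2.123, 0.018, -2.097]
force: [-0.2, 0.6, -1.3]
grip_width: 0.0868
wp [490.28150627 419.70796679]
head [509.32839367 344.88400653]
foot [450.4159795  576.01719897]
```

View pics/s9.png

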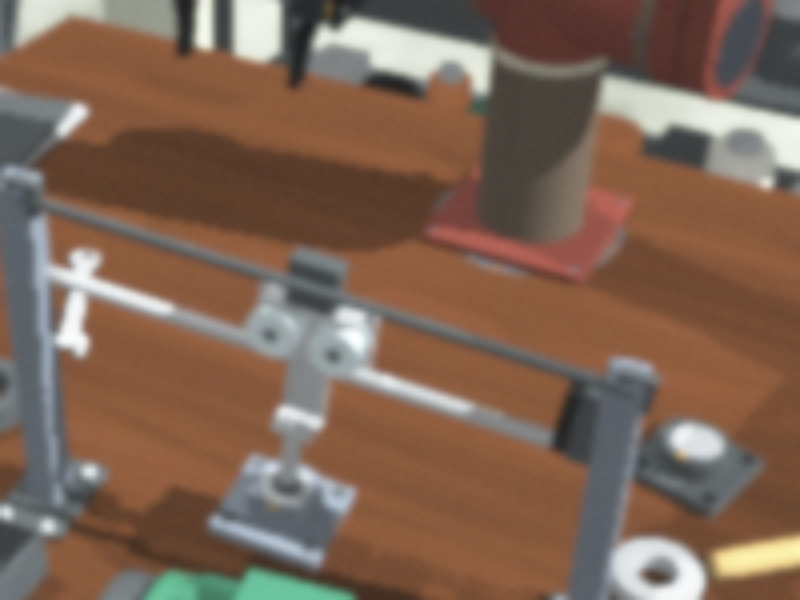

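The carrier hangs on both wheels, head at (318,275), about mid-rail. Next I'll wait and follow it with image code, since that was my 12th picture. I'll compare the projected wheel position frame to frame.

```bash
cat > track.py <<'E'
from h import *
# template of the head/wheels from raw_s9, tracked along the rail; y from projecting rail points
T0=cv2.imread('pics/raw_s9.png'); c0=np.array([318,330])/4+[180,110]
ys=np.linspace(-.25,.25,501)
tr=proj('scene',np.array([railpt(0,y,.04) for y in ys]))
def find(im):
    x,y=(c0-[16,18]).astype(int);t=T0[y:y+36,x:x+32]
    m=cv2.matchTemplate(im[100:300,170:360],t,cv2.TM_CCOEFF_NORMED);_,v,_,l=cv2.minMaxLoc(m)
    c=np.array(l)+[170,100]+[16,18];return ys[np.argmin(((tr-c)**2).sum(1))],v,c
E
for k in 1 2; do python3 -c "
from track import *
print(find(T0)); im=vision.capture('scene'); print(find(im), status.state()['t'])"
python3 -m jog '{"linear":[[0,0,0],[0,0,0],[0,0,0],[0,0,0],[0,0,0],[0,0,0],[0,0,0],[0,0,0]],"rotation":[[0,0,0],[0,0,0],[0,0,0],[0,0,0],[0,0,0],[0,0,0],[0,0,0],[0,0,0]],"jaw":[0,0,0,0,0,0,0,0]}' | head -1; done
python3 -c "
from track import *
im=vision.capture('scene');cv2.imwrite('pics/raw_s10.png',im); print(find(im), status.state()['t'])"
```

```text
(np.float64(0.0030000000000000027), 0.9999998211860657, array([259, 192]))
(np.float64(0.010000000000000009), 0.9830883145332336, array([261, 193])) 20.9
t: 21.9
(np.float64(0.0030000000000000027), 0.9999998211860657, array([259, 192]))
(np.float64(0.08900000000000002), 0.9509698152542114, array([285, 200])) 21.95
t: 22.95
(np.float64(0.15500000000000003), 0.7902122139930725, array([305, 207])) 23.0
```

It rolls by itself and has reached y ≈ 0.155 m. I'll let it settle, then check rest and the bystanders.

```bash
for k in 1 2; do python3 -m jog '{"linear":[[0,0,0],[0,0,0],[0,0,0],[0,0,0],[0,0,0],[0,0,0],[0,0,0],[0,0,0]],"rotation":[[0,0,0],[0,0,0],[0,0,0],[0,0,0],[0,0,0],[0,0,0],[0,0,0],[0,0,0]],"jaw":[0,0,0,0,0,0,0,0]}' | head -1; done
python3 - <<'E'
from track import *
p=vision.capture('scene')
for k in range(6): im=vision.capture('scene')
print(find(im),'still diff',np.abs(im[170:300,250:350].astype(int)-p[170:300,250:350]).max(), 'vs s10', cv2.absdiff(im,cv2.imread('pics/raw_s10.png'))[170:280,270:340].mean())
# bystanders: shift of each patch against the first scene picture (full-picture 1.5x positions)
a=cv2.imread('pics/raw_s0.png')
for n,(u,v) in dict(housing=(530,335),bearing=(517,381),ring=(262,313),spanner=(299,278),hammer=(620,365),can=(231,276),pulley=(580,435)).items():
    u,v=int(u/1.5),int(v/1.5);t=a[v-9:v+9,u-9:u+9]
    m=cv2.matchTemplate(im[v-25:v+25,u-25:u+25],t,cv2.TM_CCOEFF_NORMED);_,s,_,l=cv2.minMaxLoc(m);print(n,np.array(l)-16,round(s,2))
# carrier foot: predicted at stop, patch by template of foot from s9
x,y=(np.array([285,510])/4+[180,110]).astype(int)
m=cv2.matchTemplate(im[150:320,200:380],T0[y-14:y+14,x-20:x+20],cv2.TM_CCOEFF_NORMED);_,s,_,l=cv2.minMaxLoc(m)
f=np.array(l)+[220,164]; print('foot px moved',f-[x,y],s,'expected',proj('scene',railpt(0,.153,-.17))[0]-proj('scene',railpt(0,.003,-.17))[0])
E
```

```text
t: 24.0
t: 25.0
(np.float64(0.15500000000000003), 0.7907007336616516, array([305, 207])) still diff 7 vs s10 1.8251082251082251
housing [0 0] 0.98
bearing [0 0] 0.97
ring [0 0] 1.0
spanner [0 0] 1.0
hammer [0 0] 1.0
can [0 0] 1.0
pulley [0 0] 1.0
foot px moved [43 16] 0.8450341820716858 expected [40.697642   14.52094982]
```

The carrier is at rest against the stop, hanging upright, and no bystander has moved. Handing in.

```bash
python3 -c "
from plant import ticket
print(ticket.sign_off())"
```

```text
the job is handed in; nothing more can be done
None
```

The carrier is hanging on the rail against the stop, and I handed the job in about 25 s into the 66 s allowed. The sign-off reports no verdict.

**What I did**
- **Standing it up:** I pinched the head block on its 20 mm faces and lifted. It hung about 0.27 rad off upright, so I turned the tool to correct that, then stood it on its housing and let go.
- **Hanging it:** I took it again by the 44 mm ends and tilted it to the rail's slope. I checked x by touch: contact came at about +7 mm where +8 mm was expected. I then lowered it onto the bar at about y = -0.12 m, opened the fingers and lifted clear, and it rolled down by itself.

**Last checks**
- **Position:** image tracking put the wheels point at about y = 0.155 m, where 0.153 m is right for a carrier against the stop. It read the same about 2 s apart, and the image did not change over the last 0.3 s.
- **Upright:** the foot's shift in the picture matched an upright hang to within 3 px.
- **Bystanders:** all seven showed zero pixel shift from the first picture.

**Weak points**
- The final position match scored only 0.79, because the stop post partly hides the carrier.
- The two cameras disagreed by about 3 mm on where the bar is; touch and the seating height agreed with the top camera's value.
- I had used all 12 picture views by then, so the final state was checked by image code only.

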